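Fit the analyser and cross the polars

ROBOT

A 7-joint arm with a two-finger parallel gripper is mounted at the origin on the work surface. World frame = base frame: x ahead of the robot, y to its left, z up, the work surface at z = 0. Lengths are in m, angles in rad, forces in N, time in s.
With the tool pointing down it reaches from about 0.4 to 0.875 m from the base axis. Payload 19.3 kg.
Tool frame: the origin (TCP) lies at the very end of the fingers, on their centre line; the grasp point (between the pads) lies 19 mm behind it; z points along the fingers, y is the line along which they close (so a half turn about z gives the same grasp; the last joint's range is limited). The gripper opens to 85 mm and grips with 20 to 120 N. Pads are 22 mm wide; open, the fingers measure 114 mm over their backs; the gripper's body (76 mm by 85 mm) begins 54 mm behind the grasp point. The pads swing forward as they close: fully open they stand 13 mm farther back than shut.
Start: joints at [-1.261, 0.521, -0.036, 1.599, 0.021, 1.021, -0.113], TCP at [0.232, 0.58, 0.231] pointing down, gripper open.
Joint ranges: [-2.91, 2.91], [-0.3, 2.13], [-1.5, 1.42], [0.17, 2.43], [-1.26, 4.41], [0.16, 1.93], [-2.52, 2.52]. Speed limits (rad/s): [1.89, 1.89, 2.39, 2.39, 3.01, 3.01, 3.01].

INTERFACE

Orientations are given as [roll, pitch, yaw] about the fixed x, y, z axes, in that order (R = Rz(yaw) Ry(pitch) Rx(roll)).
In Python, from workcell import bot gives the robot as it stands.
- The arm moves only by the tool jog_arm, never from a script. Its argument "motion" is a list of rows, each a list of 5 numbers: the shift along the tool's x, y, z scaled (see below), then the turn about the tool's z scaled (see below), then the opening, from 0 (shut) to 1 (fully open). A call has 1 to 12 rows; each row shifts and turns the commanded pose from where the row before left it, along the tool's axes as they then stand; what a row does not reach is not made up. The controller multiplies each number of a shift by 30 mm and each number of a turn by 0.08 rad. A row lasts 1/10 s, in which the tool goes at most 50 mm and 8.59 degrees, less where a joint would pass 70% of its speed; a pose out of reach is approached as far as the arm can. A call with a number of a shift or a turn outside -1 to 1 is refused whole. A call with a gripper value outside its range is refused whole. The fingers move at their own pace and stop on an object; "newtons" is the grip in N (left out, the last holds). Time passes only in rows, so rows that do not move let the fingers close. It gives the time, the measured TCP pose, the force, the opening and the grip force at its end, in the units of the state.
- bot.observe(): the state, without advancing time (a new reading comes with each control period).
- bot.grab_frame(name): name is "scene" or "top"; returns a dict with "pixels" (400x640x3 uint8, red, green, blue), "fovy" (degrees; the focal length in pixels is half the picture's height over the tangent of half this angle, whatever the lens; pixels are square), "cx", "cy" (the principal point, pixels), "rvec" (rotation vector, rad) and "tvec" (3), from world to camera coordinates, as OpenCV has them. Camera axes: x right, y down, z forward; pixel columns grow to the right and rows downward; lengths in m; the calibration is good to about 2 mm. A picture is of the moment at which its call begins. There is no depth.
- bot.job_done(): hands the job in; it is judged then, once.
The state is a dict: "clock": time; "qpos": joint angles; "qd": joint speeds; "joint_efforts": joint torques, N m; "position": TCP position; "tool_rot": TCP orientation; "force": force on the tool from outside, world axes, zero at the start; "moment": the same for the moment, N m; "grip_width": finger opening in m; "finger_force": force on a finger pad.
Only numpy, scipy, OpenCV 4.12 (cv2) and the standard library are available. Lean on these libraries where they do the work, as an engineer would, in place of code of your own. Each camera call takes 0.05 s, during which the arm holds its last target. There are 200 camera calls.

TASK

Take the analyser out of its foam-lined case, lay it gently in the round seat on the polariscope's arm, fully down with its handle in the gap of the rim, and let go of it. Then turn its black knurled ring until the scale reads 90 degrees (the yellow mark) at the red index line, leaving the analyser seated. Do not shift the dish under the arm or the other things on the bench.

Things in the scene. Friction and masses are not known exactly. Their poses are not given: they have to be found in the camera images.
- analyser: the analyser, 120 g, loose: aluminium collar 80 mm across, 9 mm thick, with a straight handle out to its -x side and a black graduated ring turning on top; 32 mm high in all. Origin: centre of the collar's underside; z up, handle along -x. Starts level in its case's pocket, handle in the case's handle bay, axes as the case's
- handle (a point): good place to pinch the handle (across its y): 72 mm from the analyser's centre, 6 mm over its underside, mid height of the black grip; axes as the analyser's. The grip is 12 mm wide and high, 56 to 100 mm from the centre; an aluminium neck 12 mm wide, 9 mm high joins it to the collar. Undersides are level with the collar's
- index (a point): the red index line's end on the collar's edge, 37.5 mm from the analyser's centre, 9 mm over its underside; the line runs outward from there on top of the neck, along the handle's centre line
- ring (a joint): reading of the scale at the index line, rad (90 degrees = 1.571), not wrapped: a whole turn (2 pi) more or less reads the same. The ring turns endlessly and stiffly (about 0.05 N m) and stays where it is left; the value grows as it turns anticlockwise seen from above, as the scale is numbered clockwise
- ring_grip (a point): on the ring's axis, 23 mm over the analyser's underside, mid height of the knurled black grip, which is 54 mm across and reaches from 12 to 32 mm over the underside; turns with the ring. Below it lies the ring's black flange, 68 mm across, 9 to 12 mm over the underside, with the scale
- zero_mark (a point): the scale's 0 mark, broad and red, on the flange 31 mm from the ring's axis; turns with the ring, and meets the index line at reading 0. White marks every 10 degrees, longer every 30; the 90 mark is broad and yellow, a quarter turn clockwise of the 0 mark seen from above
- viewer: the polariscope, fixed: cream lamp base 185 x 130 x 52 mm with a lit window, a steel column and a dark steel arm with a round seat over the window. Origin on the table under the seat's centre, z up; the base reaches from 72 mm to -x to 113 mm to +x, the column (top at 140 mm) stands 93 mm to +x
- seat (a point): centre of the seat's upper face, 110 mm over the table, where the analyser's origin belongs; axes as the viewer's. Flat ring, open in the middle (56 mm), in a rim 6 mm high, 85 mm inside, 95 mm outside. The rim has a 19 mm gap to -x for the handle's neck: the seated analyser has the viewer's axes, its grip beyond the rim over free space
- case: open foam-lined case, fixed, 180 x 124 x 44 mm, reaching from 122 mm to -x of its origin to 58 mm to +x. Origin on the table under the centre of the analyser's pocket, z up. The pocket's floor is at 16 mm; foam stands close round collar and ring up to 42 mm, so fingers go in only at the handle bay
- pocket (a point): centre of the pocket's floor, 16 mm over the table; axes as the case's. The handle bay lies 52 to 117 mm to -x of it, is 114 mm wide, floor at 4 mm over the table, walls up to 44 mm; the handle crosses it in the middle, its underside at 16 mm over the table
- dish: small clear glass dish with the specimen, 56 mm across, 12 mm high, loose on the lit window under the arm; leave it alone. Origin: centre of its underside
- cup: specimen cup with red lid, 65 mm across, 68 mm high, loose; leave it alone. Origin: centre of its underside
- slidebox: blue slide box, 212 x 167 x 37 mm, loose, with slides drying on it; leave it alone. Origin: centre of its underside, long side along x
- tuberack: steel test tube rack with glass tubes, 272 x 66 x 105 mm, loose; leave it alone. Origin: centre of its underside, long side along x
Things that resemble listed ones, but are neither listed nor needed, are in the scene too. Of the things that look like the analyser, the smallest one is meant.

How it is judged:
On the way, in this order (a step that is already met when the one before it is completed fails the run):
1. the analyser lies fully down in the seat, handle in the gap, and has been let go (horizontal distance between analyser and seat below 0.0045 m and z of analyser in the frame of seat below 0.002 m and angle between analyser's own z axis and vertical below 0.04 rad and angle between the x axis of analyser and the x axis of viewer, either way round below 0.15 rad and contact force between the fingers and analyser below 0.05 N), for 0.2 s.
2. the scale reads 90 degrees, within 3 ((value of joint ring between 1.5184 and 1.6232 rad or value of joint ring between 7.8016 and 7.9064 rad or value of joint ring between -4.7648 and -4.66 rad)), for 0.2 s.
At the end, for the whole second after the job is handed in: the analyser rests fully down in the seat (centre within 4.5 mm, height 2 mm, level within 2 degrees), handle in the gap of the rim (within 8 degrees), its scale reads 90 degrees within 3 at the index line (whole turns do not matter), all at rest and released (horizontal distance between analyser and seat below 0.0045 m and z of analyser in the frame of seat between -0.002 and 0.002 m and angle between analyser's own z axis and vertical below 0.04 rad and x of handle in the frame of viewer below -0.06 m and angle between the x axis of analyser and the x axis of viewer, either way round below 0.15 rad and (value of joint ring between 1.5184 and 1.6232 rad or value of joint ring between 7.8016 and 7.9064 rad or value of joint ring between -4.7648 and -4.66 rad) and angular speed of analyser below 0.1 rad/s and linear speed of analyser below 0.02 m/s and velocity of joint ring between -0.05 and 0.05 rad/s); the robot touches nothing.
It fails at once if the analyser is dropped (falls freely by more than about 8 mm) (linear speed of analyser above 0.4 m/s and contact force between the fingers and analyser below 0.05 N).
It fails at once if the dish under the arm is shifted by more than 10 mm (distance of dish from where it was at the start of the episode above 0.01 m).
It fails at once if the cup, the slide box or the tube rack is shifted by more than 20 mm (distance of any of cup, slidebox, tuberack from where it was at the start of the episode above 0.02 m).
It also fails if it takes over 72 s, if anything falls off the work surface, if the arm or the gripper's body presses on something with over 40 N, if the wrist force passes 120 N, or if a joint passes its speed limit or range.

## Working session

There is one attempt and no reset: what is moved stays moved. The work goes in short steps, Python scripts to look and compute and a tool call to move; the robot and the scene stay as the last step left them, time stands still between calls to the robot, and variables do not carry over. Pictures are saved under pics/ and viewed, at most 10 in all, crops included, and the job is handed in when it is done.

Besides the shell and the picture viewer there is one more tool, called after ">>>" by a JSON object that holds its "op" and its "data". jog_arm: Moves the arm, as the interface text tells. Shifts and turns lie within -1 to 1; 1 stands for 30 mm of shift or 0.08 rad of turn. Its arguments: {"type":"object","properties":{"motion":{"type":"array","items":{"type":"array","items":{"type":"number"}}},"newtons":{"type":"number"}},"required":["motion"]}

```bash
mkdir -p pics
cat > h.py <<'E'
import numpy as np, cv2
from workcell import bot
def grab(n,save=None):
    f=bot.grab_frame(n); im=np.asarray(f["pixels"])[:,:,::-1].copy()
    if save: cv2.imwrite("pics/"+save,im)
    np.savez("pics/"+n+".npz",im=im,**{k:np.array(f[k]) for k in("fovy","cx","cy","rvec","tvec")})
    return f
def K(f):
    h=np.asarray(f["pixels"]).shape[0] if "pixels" in f else 400
    fl=h/2/np.tan(np.radians(float(f["fovy"]))/2)
    return np.array([[fl,0,float(f["cx"])],[0,fl,float(f["cy"])],[0,0,1]])
def proj(f,p):
    return cv2.projectPoints(np.array(p,float).reshape(-1,1,3),np.array(f["rvec"],float),np.array(f["tvec"],float),K(f),None)[0].reshape(-1,2)
def back(f,uv,z):
    R=cv2.Rodrigues(np.array(f["rvec"],float))[0];t=np.array(f["tvec"],float).ravel()
    c=-R.T@t; uv=np.array(uv,float).reshape(-1,2)
    d=(R.T@np.linalg.inv(K(f))@np.c_[uv,np.ones(len(uv))].T).T
    return c+d*((z-c[2])/d[:,2])[:,None]
E
python3 - <<'E'
from h import *
for n in("scene","top"):
    f=grab(n,n+"0.png"); R=cv2.Rodrigues(np.array(f["rvec"],float))[0]
    print(n,f["fovy"],f["cx"],f["cy"],-R.T@np.array(f["tvec"]).ravel(),R[2])
o=bot.observe();print(o)
E
```

```text
scene 46.734243368068576 316.75203221747034 206.57639235957524 [ 1.03255012 -0.59300994  1.19986777] [-0.34238033  0.46135895 -0.81848862]
top 51.65508255163919 317.05032460553775 193.72162127600018 [0.37697078 0.0177136  1.20638311] [ 0.18726763  0.00881204 -0.9822694 ]
{'clock': 0.1, 'qpos': array([-1.26119385,  0.52195926, -0.03633622,  1.59995341,  0.02116354,
        1.02108006, -0.11281349]), 'qd': array([ 5.21606581e-04, -1.42961404e-03,  5.54620931e-05, -1.24297054e-03,
        1.68005137e-04,  3.49193278e-04, -2.44526861e-04]), 'joint_efforts': array([ 4.16943411e-03, -9.28491783e+01,  1.98433086e+00, -3.70535338e+01,
        1.80970982e-02,  5.37156491e-03,  9.08642249e-06]), 'position': array([0.23161609, 0.5801749 , 0.23077928]), 'tool_rot': array([-3.14057616e+00,  3.51387992e-05,  2.76175433e+00]), 'force': array([ 1.0019784 ,  0.30256118, -0.42284238]), 'moment': array([ 0.04036789,  0.04638267, -0.00383667]), 'finger_force': 0.0, 'grip_width': 0.08537542121280944}
```

View pics/scene0.png

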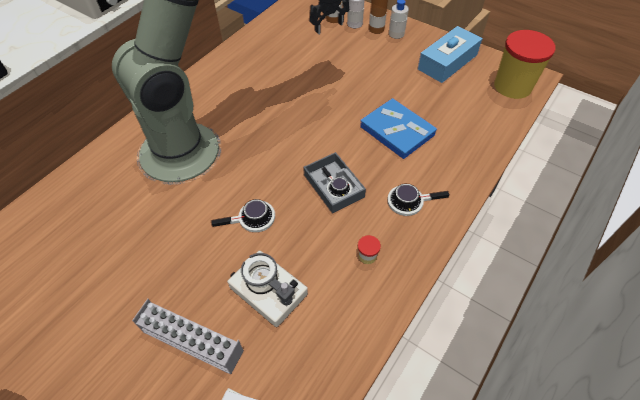

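View pics/top0.png

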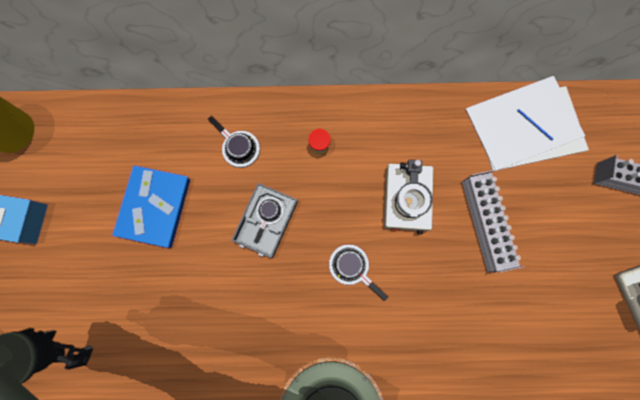

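The top view shows three analyser lookalikes: (239,147) and (349,265) lie free on the bench, and (268,210) is in the foam case. The cased one is the smallest and fits the description. The polariscope is at (410,200). The cup is at (319,139), the slide box at (152,207) and the rack at (492,222). I'll confirm with one enlarged composite.

Run:
```python
from h import *
t=cv2.imread("pics/top0.png");s=cv2.imread("pics/scene0.png")
def c(im,x,y,w,h,k): return cv2.resize(im[y:y+h,x:x+w],None,fx=k,fy=k,interpolation=cv2.INTER_CUBIC)
a=np.hstack([c(t,225,175,80,60+25,5)[:300*5//5+125],c(t,370,150,80,85,5)])
b=np.hstack([c(s,295,145,80,70,5)[:175*2],c(s,220,245,100,87,4)[:350-2]]) if 0 else np.hstack([c(s,295,145,80,35*2,5)[:350],cv2.resize(s[245:330,222:312],(400,350),interpolation=cv2.INTER_CUBIC)])
o=np.vstack([a,b]);o=o[:, :800];print(o.shape);cv2.imwrite("pics/comp.png",cv2.resize(o,(600,600*o.shape[0]//800)))
```

```text
(775, 800, 3)
```

View pics/comp.png

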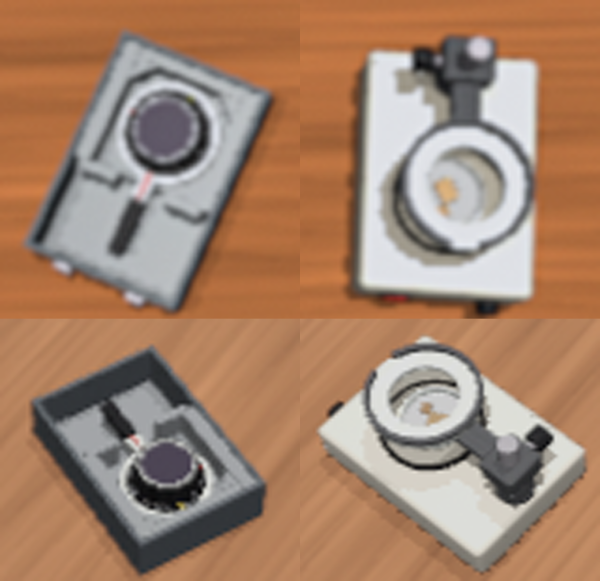

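Confirmed: the cased one has a black grip toward the lower left in the top view, with the red index on its neck. The seat's gap faces down, toward world -x. I'll fit the poses from the corners in both views.

```bash
cat > fit.py <<'E'
from h import *
from scipy.optimize import least_squares
T=dict(np.load("pics/top.npz"));S=dict(np.load("pics/scene.npz"))
a=np.array
def fit(loc,items,x0):
    def r(p):
        c,s=np.cos(p[2]),np.sin(p[2]);out=[]
        for f,L,uv in items:
            L=a(L,float);w=np.c_[c*L[:,0]-s*L[:,1]+p[0],s*L[:,0]+c*L[:,1]+p[1],L[:,2]]
            out.append((proj(f,w)-a(uv)).ravel())
        return np.concatenate(out)
    q=least_squares(r,x0,loss="soft_l1");print(loc,q.x.round(4),r(q.x).reshape(-1,2).round(1).tolist());return q.x
ct=lambda P:a(P)/3.75+[225,175]
vt=lambda P:(a(P)-[300,0])/3.75+[370,150]
cs=lambda P:(a(P)-[0,318.75])/3.75+[295,145]
vs=lambda P:(a(P)-[300,318.75])/[3.333,3.088]+[222,245]
L=[(.058,.062,.044),(.058,-.062,.044),(-.122,-.062,.044),(-.122,.062,.044)]
E
python3 - <<'E'
from fit import *
C=fit("case",[(T,L,ct([(125,35),(272,97),(180,310),(28,243)])),(S,L,cs([(265,490),(140,535),(32,400),(152,348)]))],[.6,.15,-.4])
# analyser: ring top centre, handle end
A=[(0,0,.048),(-.1,0,.026)]
fit("anl",[(T,A,ct([(165,128),(120,254)])),(S,A,cs([(168,462),(106,402)]))],[.6,.15,-.4])
V=[(.113,.065,.052),(.113,-.065,.052),(-.072,-.065,.052),(-.072,.065,.052)]
fit("base",[(T,V,vt([(370,52),(537,62),(530,295),(362,290)])),(S,V,vs([(585,455),(480,560),(320,437),(430,340)]))],[.6,-.2,0])
W=[(0,0,.116),(-.045,0,.116)]
fit("seat",[(T,W,vt([(468,188),(467,247)])),(S,W[:1],vs([(424,392)]))],[.6,-.2,0])
E
```

```text
case [ 0.5564  0.1646 -0.4249] [[-0.1, -2.1], [-0.0, -1.7], [-1.9, -0.2], [-1.3, -0.1], [-0.8, -1.1], [-1.5, 3.6], [-1.4, 0.6], [-0.8, -0.3]]
anl [ 0.5567  0.1674 -0.3798] [[-0.8, -0.4], [-1.1, -0.4], [-1.0, 0.5], [-1.8, 0.6]]
base [ 0.5703 -0.2337 -0.0802] [[-0.5, -2.3], [0.3, -2.2], [1.2, -0.2], [-0.7, -1.9], [0.4, -1.2], [-1.0, 0.5], [-2.6, -1.4], [-2.3, -2.1]]
seat [ 0.5663 -0.2324 -0.0479] [[-0.4, -1.1], [0.0, -0.1], [-1.8, -0.3]]
```

>>> {"op": "jog_arm", "data": {"motion": [[-0.5, -0.3, 0, 0.2, 0.5], [-1, -0.7, 0, 0.2, 0.5], [-1, -0.7, 0, 0, 0.5], [-1, -0.7, 0, 0, 0.5], [-1, -0.7, 0, 0, 0.5], [-1, -0.7, 0, 0, 0.5], [-1, -0.7, 0, 0, 0.5], [-1, -0.7, 0.3, 0, 0.5], [-1, -0.7, 0.3, 0, 0.5], [-1, -0.7, 0.5, 0, 0.5], [-1, -0.7, 0.5, 0, 0.5], [-1, -0.7, 0.5, 0, 0.5]], "newtons": 80}}

```text
clock: 1.3
position: [0.4533, 0.2209, 0.1678]
tool_rot: [-3.142, 0.0, 2.729]
force: [-0.2, 0.7, -0.5]
grip_width: 0.043
finger_force: 0.0
```

```bash
cat >> h.py <<'E'
def to(x,y,z,yaw):
    o=bot.observe();p=o["position"];w=o["tool_rot"][2];d=np.array([x,y,z])-p
    dy=(w-yaw+np.pi/2)%np.pi-np.pi/2
    c,s=np.cos(w),np.sin(w)
    print("pos",p.round(4),"rot",o["tool_rot"].round(4),"q7",o["qpos"][6].round(3),"q1",o["qpos"][0].round(3),"F",o["force"].round(1),"w",round(float(o["grip_width"]),4),"ff",round(float(o["finger_force"]),1),"t",o["clock"])
    print("units: x %.2f y %.2f z %.2f turn %.2f"%((c*d[0]+s*d[1])/.03,(s*d[0]-c*d[1])/.03,-d[2]/.03,dy/.08))
E
python3 - <<'E'
from h import *
T=dict(np.load("pics/top.npz"));im=T["im"].astype(int)
m=np.zeros(im.shape[:2],bool);m[227:246,252:266]=True
m&=im.max(2)<75
v,u=np.nonzero(m);P=back(T,np.c_[u,v],.028)[:,:2];c=P.mean(0);_,_,V=np.linalg.svd(P-c);print(len(u),c,np.arctan2(*V[0][::-1]), P.std(0))
to(.490,.194,.10,2.73)
E
```

```text
47 [0.48370319 0.19665412] 2.741515340058457 [0.01044191 0.00508045]
pos [0.4533 0.2209 0.1678] rot [-3.1415e+00  3.0000e-04  2.7289e+00] q7 0.618 q1 -0.613 F [-0.2  0.7 -0.5] w 0.043 ff 0.0 t 1.3
units: x -1.48 y -0.33 z 2.26 turn -0.01
```

>>> {"op": "jog_arm", "data": {"motion": [[-0.75, -0.2, 0.7, 0, 0.5], [-0.75, -0.13, 0.8, 0, 0.5], [0, 0, 1, 0, 0.5], [0, 0, 0.5, 0, 0.5], [0, 0, 0, 0, 0.5]]}}

```text
clock: 1.8
position: [0.4889, 0.1945, 0.0765]
tool_rot: [-3.139, -0.002, 2.729]
force: [0.9, -0.5, -0.2]
grip_width: 0.0427
finger_force: 0.0
```

Run:
```python
from h import *
to(.490,.194,.009,2.73)
s=grab("scene");t=grab("top")
c=lambda f,x,y,w,h:cv2.resize(np.asarray(f["pixels"])[y:y+h,x:x+w,::-1],(w*5,h*5),interpolation=cv2.INTER_CUBIC)
cv2.imwrite("pics/g1.png",np.hstack([c(t,220,170,80,100),c(s,290,120,80,100)]))
p=bot.observe()["position"];print(proj(t,[p]),proj(s,[p]))
```

```text
pos [0.4889 0.1945 0.0765] rot [-3.1386e+00 -2.1000e-03  2.7286e+00] q7 0.708 q1 -0.523 F [ 0.9 -0.5 -0.2] w 0.0427 ff 0.0 t 1.8
units: x -0.04 y -0.00 z 2.25 turn -0.02
[[256.27371375 231.2349414 ]] [[326.47391249 162.55531421]]
```

View pics/g1.png

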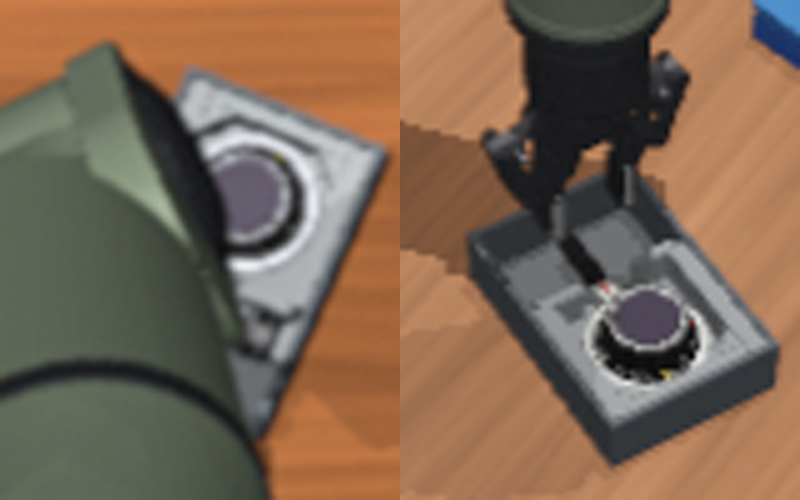

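The fingers straddle the grip (scene crop, around (575,220)), so I'll lower and close.

>>> {"op": "jog_arm", "data": {"motion": [[0, 0, 0.9, 0, 0.5], [0, 0, 0.8, 0, 0.5], [0, 0, 0.53, 0, 0.5], [0, 0, 0, 0, 0.5], [0, 0, 0, 0, 0.1], [0, 0, 0, 0, 0], [0, 0, 0, 0, 0], [0, 0, 0, 0, 0], [0, 0, 0, 0, 0]], "newtons": 80}}

```text
clock: 2.8
position: [0.4907, 0.1963, 0.0127]
tool_rot: [3.14, 0.001, 2.73]
force: [-1.8, -0.3, 9.0]
grip_width: 0.0099
finger_force: 80.9
```

>>> {"op": "jog_arm", "data": {"motion": [[0, 0, -0.1, 0, 0], [0, 0, -0.3, 0, 0], [0, 0, -0.5, 0, 0], [0, 0, -0.7, 0, 0], [0, 0, -0.8, 0, 0], [0, 0, -0.8, 0, 0], [0, 0, -0.8, 0, 0], [0, 0, -0.8, 0, 0], [0, 0, -0.5, 0, 0], [0, 0, -0.2, 0, 0], [0, 0, 0, 0, 0]]}}

```text
clock: 3.9
position: [0.4902, 0.1961, 0.1773]
tool_rot: [3.14, 0.001, 2.73]
force: [1.1, -0.6, -2.2]
grip_width: 0.0097
finger_force: 79.7
```

Run:
```python
from h import *
to(.500,-.229,.20,3.08)
s=grab("scene")
c=lambda f,x,y,w,h:cv2.resize(np.asarray(f["pixels"])[y:y+h,x:x+w,::-1],(w*5,h*5),interpolation=cv2.INTER_CUBIC)
cv2.imwrite("pics/g2.png",c(s,270,80,120,120))
```

```text
pos [0.4902 0.1961 0.1773] rot [3.1404e+00 8.0000e-04 2.7297e+00] q7 0.701 q1 -0.539 F [ 1.1 -0.6 -2.2] w 0.0097 ff 79.7 t 3.9
units: x -5.97 y -12.85 z -0.76 turn -4.38
```

View pics/g2.png

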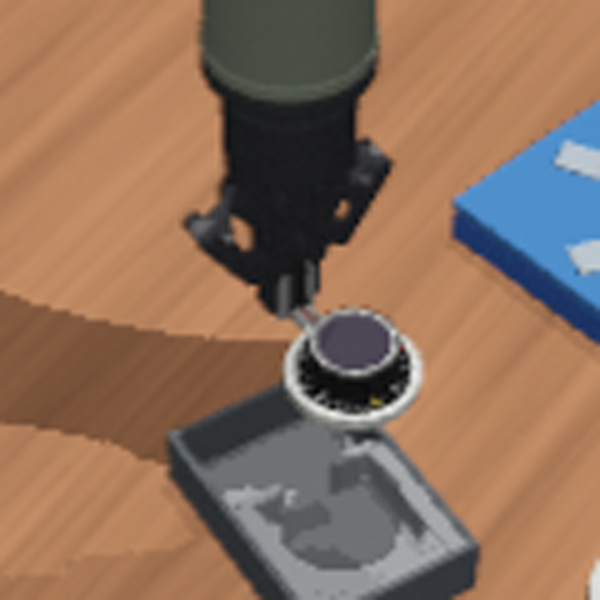

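The analyser is held and level, with its collar at about (352,368) in the crop, and the pocket is empty. Next is the polariscope.

>>> {"op": "jog_arm", "data": {"motion": [[0, 0, -0.2, -0.8, 0], [0, 0, -0.2, -0.9, 0], [0, 0, 0, -0.9, 0], [0, 0, 0, -0.9, 0], [0, 0, 0, -0.88, 0], [0, -0.5, 0, 0, 0], [0, -0.8, 0, 0, 0], [0, -0.9, 0, 0, 0], [0, -0.9, 0, 0, 0], [0, -0.9, 0, 0, 0], [0, -0.9, 0, 0, 0], [0, -0.9, 0, 0, 0]]}}

```text
clock: 5.15
position: [0.4785, 0.0203, 0.1878]
tool_rot: [-3.141, -0.001, 3.078]
force: [0.4, 0.1, -1.3]
grip_width: 0.01
finger_force: 79.7
```

>>> {"op": "jog_arm", "data": {"motion": [[0, -0.9, 0, 0, 0], [0, -0.9, 0, 0, 0], [0, -0.9, 0, 0, 0], [0, -0.9, 0, 0, 0], [0, -0.9, 0, 0, 0], [0, -0.9, 0, 0, 0], [0, -0.9, 0, 0, 0], [-0.3, -0.9, 0, 0, 0], [-0.3, -0.5, 0, 0, 0], [0, -0.2, 0, 0, 0], [0, 0, 0, 0, 0]]}}

```text
clock: 6.25
position: [0.4817, -0.216, 0.1877]
tool_rot: [3.142, -0.001, 3.078]
force: [-0.1, -0.3, -1.8]
grip_width: 0.0097
finger_force: 79.7
```

Run:
```python
from h import *
to(.4955,-.228,.16,3.075)
s=grab("scene");t=grab("top")
c=lambda f,x,y,w,h:cv2.resize(np.asarray(f["pixels"])[y:y+h,x:x+w,::-1],(w*5,h*5),interpolation=cv2.INTER_CUBIC)
cv2.imwrite("pics/g3.png",np.hstack([c(t,370,145,80,100),c(s,220,230,80,100)]))
```

```text
pos [ 0.4817 -0.216   0.1877] rot [ 3.1415e+00 -1.5000e-03  3.0779e+00] q7 1.858 q1 0.25 F [-0.1 -0.3 -1.8] w 0.0097 ff 79.7 t 6.25
units: x -0.49 y -0.37 z 0.92 turn 0.04
```

View pics/g3.png

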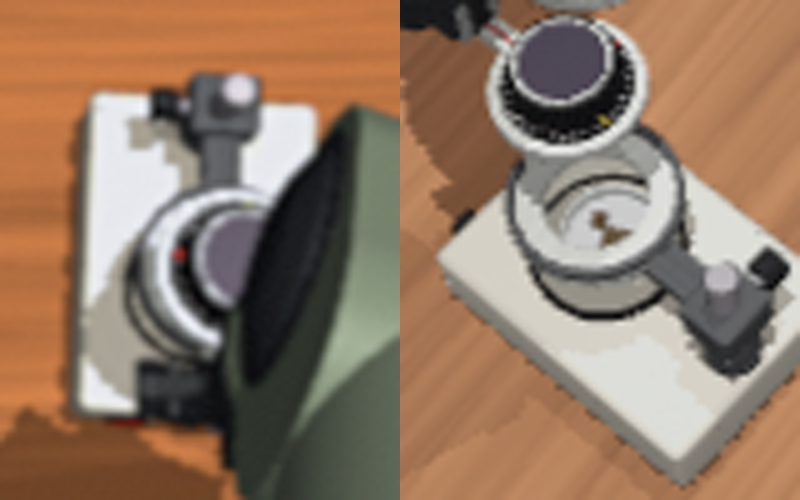

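```bash
cat > circ.py <<'E'
from h import *
from scipy.optimize import minimize
from scipy.ndimage import map_coordinates
th=np.linspace(0,2*np.pi,180,endpoint=False)
def score(f,g,x,y,z,r,sel):
    P=lambda rr:proj(f,np.c_[x+rr*np.cos(th[sel]),y+rr*np.sin(th[sel]),np.full(sel.sum(),z)])
    s=lambda rr:map_coordinates(g,P(rr)[:,::-1].T,order=1)
    return np.mean(np.abs(s(r+.0015)-s(r-.0015)))   # contrast across the edge
def circ(f,x,y,z,r,sel=None,span=.012):
    g=cv2.GaussianBlur(np.asarray(f["pixels"] if "pixels" in f else f["im"]).astype(np.float32),(0,0),.6).mean(2)
    sel=np.ones(180,bool) if sel is None else sel
    for st in(.002,.0005):
        n=np.arange(-span,span+1e-9,st);b=max((score(f,g,x+i,y+j,z,r,sel),x+i,y+j) for i in n for j in n)
        x,y=b[1:];span=.002
    return round(b[1],4),round(b[2],4),round(float(b[0]),1)
def arc(a,h): return np.abs((th-a+np.pi)%(2*np.pi)-np.pi)<h
E
cat > m.py <<'E'
from circ import *
import sys
f=dict(np.load("pics/scene.npz"));zu=float(sys.argv[1]);ax,ay=float(sys.argv[2]),float(sys.argv[3])
near=arc(-.93,1.7)
print("seat outer",circ(f,.567,-.233,.116,.0475,near),"inner",circ(f,.567,-.233,.116,.0425,near),"hole",circ(f,.567,-.233,.110,.028,near))
print("collar",circ(f,ax,ay,zu+.009,.040,near),"ringtop",circ(f,ax,ay,zu+.032,.027,near),"flange",circ(f,ax,ay,zu+.012,.034,near))
E
python3 m.py .191 .5536 -.2206
```

```text
seat outer (np.float64(0.565), np.float64(-0.2265), 45.5) inner (np.float64(0.569), np.float64(-0.2305), 58.4) hole (np.float64(0.566), np.float64(-0.2445), 36.5)
collar (np.float64(0.5471), np.float64(-0.2171), 54.0) ringtop (np.float64(0.5531), np.float64(-0.2181), 56.1) flange (np.float64(0.5556), np.float64(-0.2201), 79.2)
```

Run:
```python
from circ import *
for n in("scene","top"):
    f=dict(np.load(f"pics/{n}.npz"));f["im"]=cv2.imread(f"pics/{n}0.png")
    for nm,z,r in(("outer",.116,.0475),("inner",.116,.0425),("hole",.110,.028)):
        print(n,nm,*circ(f,.567,-.233,z,r,None,.008))
f=dict(np.load("pics/scene.npz"))
for nm,z,r in(("collar",.009,.040),("flange",.012,.034),("ringtop",.032,.027)):
    print(nm,*[circ(f,.553,-.219,.191+z,r,a,.008) for a in(None,arc(-.93,1.2),arc(-.93,2))])
# debug overlay
im=cv2.resize(f["im"][230:330,220:320],None,fx=6,fy=6,interpolation=cv2.INTER_CUBIC)
def dr(x,y,z,r,c):
    p=(proj(f,np.c_[x+r*np.cos(th),y+r*np.sin(th),th*0+z])-[220,230]+.5)*6
    cv2.polylines(im,[p.astype(np.int32)],True,c,1)
dr(.568,-.231,.116,.0475,(0,255,0));dr(.568,-.231,.116,.0425,(0,255,0));dr(.568,-.231,.11,.028,(0,255,0))
dr(.555,-.2195,.2,.04,(255,0,255));dr(.555,-.2195,.203,.034,(255,0,255));dr(.555,-.2195,.223,.027,(255,0,255))
cv2.imwrite("pics/ov.png",im)
```

```text
scene outer 0.5745 -0.2365 37.2
scene inner 0.57 -0.232 55.0
scene hole 0.577 -0.2405 34.8
top outer 0.562 -0.2255 40.5
top inner 0.5665 -0.231 52.0
top hole 0.568 -0.233 32.3
collar (np.float64(0.554), np.float64(-0.2195), 39.3) (np.float64(0.548), np.float64(-0.2165), 64.3) (np.float64(0.549), np.float64(-0.2145), 48.6)
flange (np.float64(0.5555), np.float64(-0.22), 61.3) (np.float64(0.5555), np.float64(-0.22), 79.3) (np.float64(0.5555), np.float64(-0.22), 77.8)
ringtop (np.float64(0.555), np.float64(-0.218), 36.2) (np.float64(0.5535), np.float64(-0.218), 66.0) (np.float64(0.553), np.float64(-0.2185), 51.1)
```

View pics/ov.png

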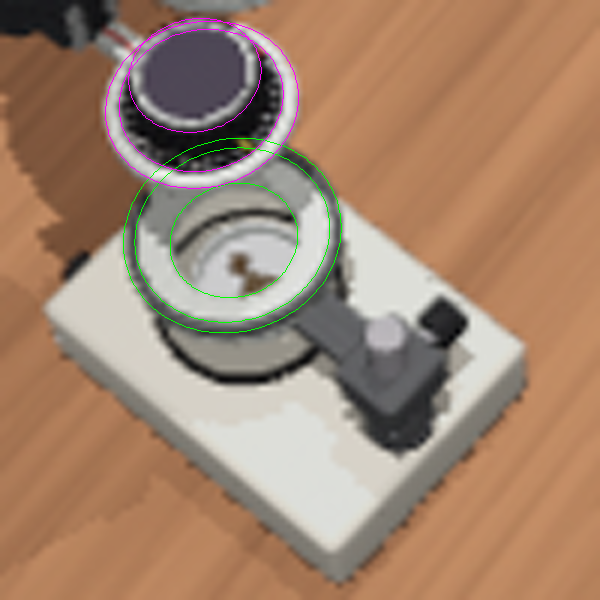

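The overlay matches: seat centre about (0.568,-0.231), analyser centre about (0.5555,-0.220). I'll shift over the seat and come down to about 5 mm above the rim.

>>> {"op": "jog_arm", "data": {"motion": [[-0.2, -0.16, 0, 0.1, 0], [-0.24, -0.16, 0.2, 0, 0], [0, 0, 0.6, 0, 0], [0, 0, 0.7, 0, 0], [0, 0, 0.5, 0, 0], [0, 0, 0.3, 0, 0], [0, 0, 0, 0, 0], [0, 0, 0, 0, 0]]}}

```text
clock: 7.15
position: [0.4957, -0.2259, 0.1197]
tool_rot: [-3.141, 0.0, 3.072]
force: [-0.3, -0.1, -1.7]
grip_width: 0.0097
finger_force: 79.8
```

```bash
cat > ov.py <<'E'
from circ import *
def show(f,name,seat,an,zu,yaw):
    im=cv2.resize(f["im"][230:330,220:320],None,fx=6,fy=6,interpolation=cv2.INTER_CUBIC)
    w=lambda q:((proj(f,q)-[220,230]+.5)*6).astype(np.int32)
    def dr(x,y,z,r,c): cv2.polylines(im,[w(np.c_[x+r*np.cos(th),y+r*np.sin(th),th*0+z])],True,c,1)
    dr(*seat,.116,.0475,(0,255,0));dr(*seat,.116,.0425,(0,255,0))
    for z,r in((.009,.04),(.012,.034),(.032,.027)): dr(*an,zu+z,r,(255,0,255))
    q=w([[an[0]-r*np.cos(yaw),an[1]-r*np.sin(yaw),zu+.009] for r in(.0375,.056)]);cv2.line(im,tuple(map(int,q[0])),tuple(map(int,q[1])),(255,255,0),1)
    cv2.imwrite("pics/"+name,im)
E
python3 - <<'E'
from ov import *
p=bot.observe();zu=p["position"][2]+.0033
to(.4942,-.2264,.118,3.0716)
grab("scene");f=dict(np.load("pics/scene.npz"))
for nm,z,r in(("collar",.009,.040),("flange",.012,.034),("ringtop",.032,.027)):
    print(nm,*[circ(f,.568,-.231,zu+z,r,a,.006) for a in(None,arc(-.93,2))])
show(f,"ov2.png",(.568,-.231),(.568,-.231),zu,-.07)
E
```

```text
pos [ 0.4957 -0.2259  0.1197] rot [-3.1415e+00  3.0000e-04  3.0722e+00] q7 1.872 q1 0.269 F [-0.3 -0.1 -1.7] w 0.0097 ff 79.8 t 7.15
units: x 0.05 y -0.02 z 0.06 turn 0.01
collar (np.float64(0.5675), np.float64(-0.229), 36.4) (np.float64(0.5625), np.float64(-0.2245), 50.0)
flange (np.float64(0.569), np.float64(-0.23), 61.0) (np.float64(0.5685), np.float64(-0.23), 75.6)
ringtop (np.float64(0.5675), np.float64(-0.228), 39.3) (np.float64(0.567), np.float64(-0.228), 51.7)
```

View pics/ov2.png

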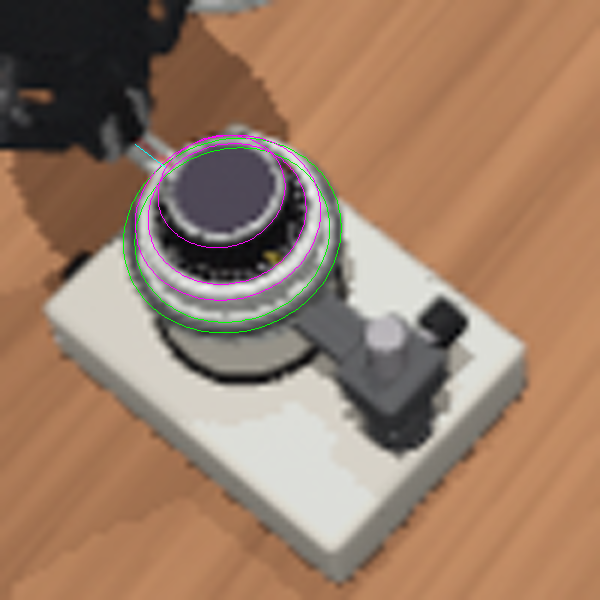

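>>> {"op": "jog_arm", "data": {"motion": [[0, -0.03, 0.1, 0, 0], [0, 0, 0.1, 0, 0], [0, 0, 0.1, 0, 0], [0, 0, 0.08, 0, 0], [0, 0, 0, 0, 0]]}}

```text
clock: 7.7
position: [0.4951, -0.2267, 0.1077]
tool_rot: [3.142, -0.0, 3.072]
force: [0.7, -0.0, -0.2]
grip_width: 0.0099
finger_force: 79.8
```

>>> {"op": "jog_arm", "data": {"motion": [[0, 0, 0.05, 0, 0], [0, 0, 0, 0, 0]]}}

```text
clock: 7.9
position: [0.4953, -0.2268, 0.1068]
tool_rot: [-3.142, 0.0, 3.072]
force: [-3.7, 2.7, 7.9]
grip_width: 0.0099
finger_force: 81.1
```

>>> {"op": "jog_arm", "data": {"motion": [[0, 0, 0.04, 0, 0], [0, 0, 0, 0, 0]]}}

```text
clock: 8.1
position: [0.4952, -0.2268, 0.1062]
tool_rot: [-3.142, 0.0, 3.072]
force: [-7.8, 3.3, 21.2]
grip_width: 0.0103
finger_force: 82.8
```

Contact came at the expected height (underside about 0.110). I'll relax and release.

>>> {"op": "jog_arm", "data": {"motion": [[0, 0, -0.05, 0, 0], [0, 0, 0, 0, 0.15], [0, 0, 0, 0, 0.25], [0, 0, 0, 0, 0.3], [0, 0, 0, 0, 0.4], [0, 0, -0.3, 0, 0.4], [0, 0, -0.8, 0, 0.4], [0, 0, -0.9, 0, 0.4], [0, 0, -0.7, 0, 0.6], [0.8, 0, 0, 0, 0.85], [0.9, 0, 0, 0, 0.95], [0, 0, 0, 0, 1]]}}

```text
clock: 9.3
position: [0.4416, -0.2234, 0.1886]
tool_rot: [-3.142, -0.001, 3.071]
force: [0.2, 0.0, 0.8]
grip_width: 0.0854
finger_force: 0.0
```

Run:
```python
from ov import *
to(.568,-.231,.19,3.0716)
grab("scene");f=dict(np.load("pics/scene.npz"));t=grab("top")
for nm,z,r in(("collar",.009,.040),("flange",.012,.034),("ringtop",.032,.027)):
    print(nm,*[circ(f,.568,-.231,.11+z,r,a,.006) for a in(None,arc(-.93,2))])
show(f,"a.png",(.569,-.2315),(.569,-.2315),.11,-.07)
a=cv2.imread("pics/a.png")[60:420,60:400];b=cv2.resize(np.asarray(f["im"])[240:300,230:287],None,fx=7,fy=7,interpolation=cv2.INTER_CUBIC)[:360]
o=np.hstack([a,b]);cv2.imwrite("pics/ov3.png",o[:, :800])
```

```text
pos [ 0.4416 -0.2234  0.1886] rot [-3.1415e+00 -9.0000e-04  3.0705e+00] q7 1.891 q1 0.282 F [0.2 0.  0.8] w 0.0854 ff 0.0 t 9.3
units: x -4.22 y 0.05 z -0.05 turn -0.01
collar (np.float64(0.5615), np.float64(-0.2345), 34.8) (np.float64(0.5635), np.float64(-0.2235), 48.1)
flange (np.float64(0.5685), np.float64(-0.2305), 61.4) (np.float64(0.568), np.float64(-0.2305), 78.3)
ringtop (np.float64(0.566), np.float64(-0.228), 38.1) (np.float64(0.566), np.float64(-0.229), 51.5)
```

View pics/ov3.png

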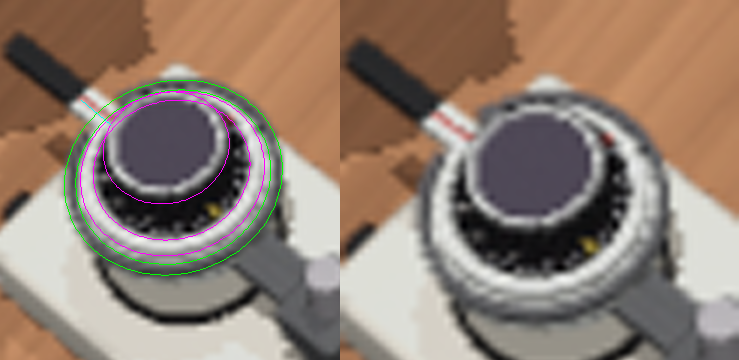

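Seated level with the handle in the gap and fully released; red mark at about (606,138), yellow at about (590,244) in the crop. I'll measure the reading by colour.

```bash
cat > rd.py <<'E'
from circ import *
def reading(C=(.5685,-.2305)):
    grab("scene");f=dict(np.load("pics/scene.npz"));im=f["im"].astype(int);B,G,R=im[...,0],im[...,1],im[...,2]
    reg=lambda z:None
    v,u=np.mgrid[230:310,220:300];v=v.ravel();u=u.ravel();uv=np.c_[u,v];b,g,r=B[v,u],G[v,u],R[v,u]
    C=np.array(C)
    def pick(w,z,r0,r1):
        P=back(f,uv,z)[:,:2]-C;rad=np.hypot(*P.T);k=(w>0)&(rad>r0)&(rad<r1)
        if not k.any(): return None
        c=(P[k]*w[k,None]).sum(0)/w[k].sum();return k.sum(),np.degrees(np.arctan2(c[1],c[0])).round(1),round(float(np.hypot(*c))*1e3,1)
    red=np.clip(r-np.maximum(g,b)-40,0,200)*(abs(g-b)<45);yel=np.clip(np.minimum(r,g)-b-45,0,200)*(abs(r-g)<75)
    print("red mark",pick(red,.122,.026,.0345),"yellow",pick(yel,.122,.026,.0345),"index",pick(red,.119,.038,.056),"grip",pick((np.maximum(np.maximum(r,g),b)<55)*1.*(u<262),.120,.058,.1))
E
python3 - <<'E'
from rd import *
reading()
E
```

```text
red mark (np.int64(1), np.float64(80.7), 34.2) yellow (np.int64(3), np.float64(-12.4), 29.6) index (np.int64(116), np.float64(115.9), 37.5) grip (np.int64(78), np.float64(-170.6), 56.5)
```

>>> {"op": "jog_arm", "data": {"motion": [[-0.6, 0.02, 0, 0, 1], [-0.9, 0.02, 0, 0, 1], [-1, 0, 0, 0, 1], [-1, 0, 0, 0, 1], [-0.5, 0, 0, 0, 1], [-0.23, 0, 0, 0, 1], [0, 0, 0.4, 0, 1], [0, 0, 0.6, 0, 1], [0, 0, 0.6, 0, 1], [0, 0, 0.4, 0, 1], [0, 0, 0, 0, 1]], "newtons": 30}}

```text
clock: 10.55
position: [0.5697, -0.2305, 0.1261]
tool_rot: [3.141, -0.003, 3.072]
force: [0.2, 0.2, -0.5]
grip_width: 0.085
finger_force: 0.0
```

Run:
```python
from h import *
to(.5685,-.2305,.126,3.0716)
```

```text
pos [ 0.5697 -0.2305  0.1261] rot [ 3.1410e+00 -2.8000e-03  3.0719e+00] q7 1.84 q1 0.24 F [ 0.2  0.2 -0.5] w 0.085 ff 0.0 t 10.55
units: x 0.04 y -0.00 z 0.00 turn 0.00
```

>>> {"op": "jog_arm", "data": {"motion": [[0.03, 0, 0, 0, 0.7], [0, 0, 0, 0, 0.5], [0, 0, 0, 0, 0.4], [0, 0, 0, 0, 0.4], [0, 0, 0, 0, 0.4]], "newtons": 30}}

```text
clock: 11.05
position: [0.5704, -0.2309, 0.129]
tool_rot: [-3.141, 0.001, 3.072]
force: [-2.1, 1.1, 6.9]
grip_width: 0.0527
finger_force: 30.1
```

>>> {"op": "jog_arm", "data": {"motion": [[0, 0, -0.05, 0, 0.4], [0, 0, 0, 0, 0.4]]}}

```text
clock: 11.25
position: [0.5704, -0.2308, 0.1299]
tool_rot: [-3.141, 0.001, 3.072]
force: [0.3, -0.8, -0.7]
grip_width: 0.0526
finger_force: 31.6
```

>>> {"op": "jog_arm", "data": {"motion": [[0, 0, 0, -0.5, 0.4], [0, 0, 0, -0.9, 0.4], [0, 0, 0, -0.9, 0.4], [0, 0, 0, -0.9, 0.4], [0, 0, 0, -0.9, 0.4], [0, 0, 0, -0.9, 0.4], [0, 0, 0, -0.9, 0.4], [0, 0, 0, -0.9, 0.4], [0, 0, 0, -0.9, 0.4], [0, 0, 0, -0.9, 0.4], [0, 0, 0, -0.9, 0.4], [0, 0, 0, 0, 0.4]]}}

```text
clock: 12.45
position: [0.5701, -0.2307, 0.1294]
tool_rot: [3.141, 0.0, -2.45]
force: [0.3, -0.4, -0.8]
grip_width: 0.0526
finger_force: 31.6
```

Run:
```python
from rd import *
to(.57,-.231,.13,3.072);reading()
```

```text
pos [ 0.5701 -0.2307  0.1294] rot [ 3.1415e+00  2.0000e-04 -2.4499e+00] q7 2.455 q1 0.384 F [ 0.3 -0.4 -0.8] w 0.0526 ff 31.6 t 12.45
units: x 0.01 y -0.01 z -0.02 turn 9.52
red mark None yellow (np.int64(2), np.float64(31.0), 30.2) index (np.int64(22), np.float64(161.8), 39.0) grip (np.int64(290), np.float64(157.4), 64.8)
```

q7 turned out to rise with CCW turning, so I'll go clockwise, where there is plenty of range.

>>> {"op": "jog_arm", "data": {"motion": [[0, 0, 0, 0.5, 0.4], [0, 0, 0, 0.9, 0.4], [0, 0, 0, 0.9, 0.4], [0, 0, 0, 0.9, 0.4], [0, 0, 0, 0.9, 0.4], [0, 0, 0, 0.9, 0.4], [0, 0, 0, 0.9, 0.4], [0, 0, 0, 0.9, 0.4], [0, 0, 0, 0.9, 0.4], [0, 0, 0, 0.9, 0.4], [0, 0, 0, 0.9, 0.4], [0, 0, 0, 0.9, 0.4]]}}

```text
clock: 13.7
position: [0.5704, -0.231, 0.1296]
tool_rot: [-3.141, 0.001, 2.995]
force: [1.2, -0.9, -1.6]
grip_width: 0.0526
finger_force: 31.7
```

>>> {"op": "jog_arm", "data": {"motion": [[0, 0, 0, 0.9, 0.4], [0, 0, 0, 0.9, 0.4], [0, 0, 0, 0.9, 0.4], [0, 0, 0, 0.9, 0.4], [0, 0, 0, 0.9, 0.4], [0, 0, 0, 0.9, 0.4], [0, 0, 0, 0.9, 0.4], [0, 0, 0, 0.9, 0.4], [0, 0, 0, 0.9, 0.4], [0, 0, 0, 0.9, 0.4], [0, 0, 0, 0.9, 0.4], [0, 0, 0, 0.9, 0.4]]}}

```text
clock: 14.9
position: [0.5698, -0.2326, 0.1298]
tool_rot: [-3.141, 0.002, 2.13]
force: [-3.2, -8.8, 4.0]
grip_width: 0.0525
finger_force: 32.1
```

>>> {"op": "jog_arm", "data": {"motion": [[0, 0, 0, 0.9, 0.4], [0, 0, 0, 0.9, 0.4], [0, 0, 0, 0.9, 0.4], [0, 0, 0, 0.9, 0.4], [0, 0, 0, 0.9, 0.4], [0, 0, 0, 0.9, 0.4], [0, 0, 0, 0.9, 0.4], [0, 0, 0, 0.9, 0.4], [0, 0, 0, 0.9, 0.4], [0, 0, 0, 0.9, 0.4], [0, 0, 0, 0.9, 0.4], [0, 0, 0, 0.9, 0.4]]}}

```text
clock: 16.1
position: [0.5683, -0.2335, 0.13]
tool_rot: [-3.141, 0.003, 1.264]
force: [-13.4, -10.3, 7.5]
grip_width: 0.0521
finger_force: 32.6
```

>>> {"op": "jog_arm", "data": {"motion": [[0, 0, 0, 0.9, 0.4], [0, 0, 0, 0.9, 0.4], [0, 0, 0, 0.9, 0.4], [0, 0, 0, 0.9, 0.4], [0, 0, 0, 0.9, 0.4], [0, 0, 0, 0.9, 0.4], [0, 0, 0, 0.9, 0.4], [0, 0, 0, 0.9, 0.4], [0, 0, 0, 0.9, 0.4], [0, 0, 0, 0.9, 0.4], [0, 0, 0, 0.9, 0.4], [0, 0, 0, 0, 0.4]]}}

```text
clock: 17.3
position: [0.5672, -0.2329, 0.1296]
tool_rot: [3.141, 0.004, 0.473]
force: [-20.9, -7.7, 11.0]
grip_width: 0.0525
finger_force: 32.8
```

Run:
```python
from rd import *
to(.57,-.231,.13,3.072);reading()
```

```text
pos [ 0.5672 -0.2329  0.1296] rot [3.1415 0.0044 0.4726] q7 -0.243 q1 -0.188 F [-20.9  -7.7  11. ] w 0.0525 ff 32.8 t 17.3
units: x 0.11 y -0.01 z -0.01 turn 6.78
red mark (np.int64(1), np.float64(-70.3), 32.0) yellow None index (np.int64(31), np.float64(172.7), 33.9) grip (np.int64(292), np.float64(156.8), 64.6)
```

Side force has built up from an off-centre grip, so I'll release, lift and measure.

>>> {"op": "jog_arm", "data": {"motion": [[0, 0, 0, 0, 0.65], [0, 0, 0, 0, 0.8], [0, 0, 0, 0, 1], [0, 0, 0, 0, 1], [0, 0, -0.5, 0, 1], [0, 0, -0.8, 0, 1], [0, 0, -0.8, 0, 1], [0, 0, -0.8, 0, 1], [0, 0, -0.8, 0, 1], [0, 0, 0, 0, 1]]}}

```text
clock: 18.35
position: [0.5711, -0.2316, 0.2442]
tool_rot: [3.138, -0.003, 0.48]
force: [0.3, -0.1, -0.2]
grip_width: 0.0854
finger_force: 0.0
```

Run:
```python
from rd import *
to(.5685,-.2305,.130,.4726);grab("scene","s5.png")
f=dict(np.load("pics/scene.npz"))
for nm,z,r in(("flange",.012,.034),("ringtop",.032,.027)):
    print(nm,*[circ(f,.568,-.231,.11+z,r,a,.006) for a in(None,arc(-.93,2))])
reading()
im=f["im"].astype(int);v,u=np.mgrid[240:275,225:265]
k=(im[v,u].max(-1)<60);print(k.sum())
r=(im[v,u,2]-np.maximum(im[v,u,0],im[v,u,1])>50)&(abs(im[v,u,0]-im[v,u,1])<30);print(np.c_[u[r],v[r]].tolist())
R=lambda L:[L[0],L[1]]
C=np.array([.5685,-.2305])
P=back(f,np.c_[u[r],v[r]],.119)[:,:2]-C;print((P*1e3).round(1).tolist())
cv2.imwrite("pics/s5c.png",cv2.resize(f["im"][235:305,220:300],None,fx=8,fy=8,interpolation=cv2.INTER_CUBIC))
```

```text
pos [ 0.5711 -0.2316  0.2442] rot [ 3.1383 -0.0033  0.4797] q7 -0.325 q1 -0.251 F [ 0.3 -0.1 -0.2] w 0.0854 ff 0.0 t 18.35
units: x -0.06 y -0.07 z 3.81 turn 0.09
flange (np.float64(0.5715), np.float64(-0.2305), 51.8) (np.float64(0.5715), np.float64(-0.23), 67.8)
ringtop (np.float64(0.5695), np.float64(-0.2285), 28.6) (np.float64(0.5695), np.float64(-0.2285), 38.0)
red mark (np.int64(3), np.float64(-68.7), 30.3) yellow None index (np.int64(38), np.float64(138.6), 32.2) grip (np.int64(224), np.float64(165.7), 66.7)
505
[[248, 260]]
[[-37.3, 2.1]]
```

View pics/s5c.png

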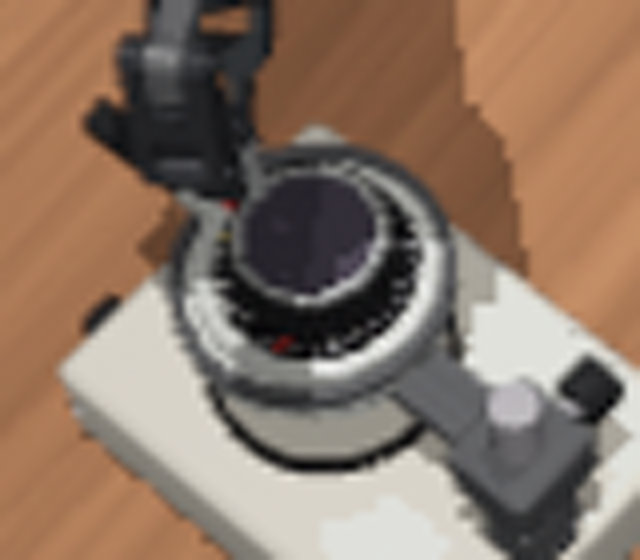

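The tenth picture shows the analyser still seated. The zero mark is at (283,345) and the yellow at (222,240), just short of the red index at (230,207). I'll move the hand out of the line of sight and measure in numbers.

>>> {"op": "jog_arm", "data": {"motion": [[0, -0.6, 0, 0, 1], [0, -1, 0, 0, 1], [0, -1, 0, 0, 1], [0, -1, 0, 0, 1], [0, -0.4, 0, 0, 1], [0, 0, 0, 0, 1]]}}

```text
clock: 19.05
position: [0.5141, -0.1225, 0.2399]
tool_rot: [-3.14, 0.0, 0.482]
force: [0.6, -1.2, -0.2]
grip_width: 0.0855
finger_force: 0.0
```

```bash
cat > rd2.py <<'E'
from circ import *
def rd2(C=None,full=True):
    grab("scene");f=dict(np.load("pics/scene.npz"));o=[circ(f,.569,-.231,.122,.034,a,.006) for a in(None,arc(-.93,2))]
    print("flange",o)
    C=np.array(o[1][:2]) if C is None else np.array(C);im=f["im"].astype(int)
    v,u=[q.ravel() for q in np.mgrid[235:305,215:300]];p=im[v,u];b,g,r=p.T;uv=np.c_[u,v]
    def rep(n,k,z,r0,r1,w):
        P=back(f,uv,z)[:,:2]-C;R=np.hypot(*P.T);k=k&(R>r0)&(R<r1)
        if k.any():
            c=(P[k]*w[k,None]).sum(0)/w[k].sum();print(n,k.sum(),"ang %.1f r %.1f"%(np.degrees(np.arctan2(c[1],c[0]))%360,1e3*np.hypot(*c)),uv[k].tolist()[:12] if full else "")
            return P[k]
    A=lambda z:np.degrees(np.arctan2(*(back(f,uv,z)[:,:2]-C).T[::-1]))%360
    sat=(r-np.maximum(g,b)).astype(float);red=(sat>35)&(abs(g-b)<25);yl=(np.minimum(r,g)-b).astype(float)
    rep("zero",red,.122,.026,.035,sat);rep("yellow",(yl>40)&(abs(r-g)<60),.122,.025,.035,yl)
    near=(abs(A(.119)-176)<20)
    rep("index",red&near,.119,.036,.056,sat)
    G=rep("grip",(p.max(1)<60)&(abs(A(.122)-176)<14),.122,.056,.101,np.ones(len(u)))
    if G is not None and len(G)>5:
        c=G.mean(0);d=np.linalg.svd(G-c)[2][0];d*=np.sign(-d[0]);print("grip dir %.1f"%(np.degrees(np.arctan2(d[1],d[0]))%360),"mean",(C+c).round(4),"maxr",np.hypot(*G.T).max().round(4))
E
python3 - <<'E'
from rd2 import *
rd2()
E
```

```text
flange [(np.float64(0.5715), np.float64(-0.2305), 61.9), (np.float64(0.5715), np.float64(-0.23), 78.0)]
zero 4 ang 287.2 r 29.7 [[255, 277], [256, 277], [254, 278], [255, 278]]
index 7 ang 174.2 r 47.1 [[251, 254], [249, 255], [244, 257], [245, 258], [246, 259], [247, 259], [248, 260]]
grip 62 ang 180.0 r 77.1 [[232, 248], [233, 248], [232, 249], [233, 249], [234, 249], [235, 249], [231, 250], [232, 250], [233, 250], [234, 250], [235, 250], [236, 250]]
grip dir 177.5 mean [ 0.4944 -0.23  ] maxr 0.0979
```

```bash
cat > rd3.py <<'E'
from circ import *
def samp(f,C,z,rs,an):
    im=f["im"].astype(np.float32)
    rr,aa=np.meshgrid(rs,np.radians(an),indexing="ij")
    p=proj(f,np.c_[C[0]+rr.ravel()*np.cos(aa.ravel()),C[1]+rr.ravel()*np.sin(aa.ravel()),np.full(rr.size,z)])
    return np.stack([map_coordinates(im[...,k],p[:,::-1].T,order=1).reshape(rr.shape) for k in range(3)],-1)
def peak(an,w,base):
    w=np.clip(w-base,0,None);i=w.argmax();k=abs(an-an[i])<9
    return round(float((an[k]*w[k]).sum()/max(w[k].sum(),1e-6)),1),round(float(w.max()),0)
def rd3(n="scene",C0=(.569,-.231),span=.006,C=None):
    grab(n);f=dict(np.load(f"pics/{n}.npz"))
    if C is None: C=circ(f,*C0,.122,.034,None,span)
    print(n,"C",C)
    an=np.arange(0,360,.5);s=samp(f,C,.122,np.arange(.0285,.0335,.0005),an).mean(0)
    red=s[:,2]-np.maximum(s[:,0],s[:,1]);yel=np.minimum(s[:,2],s[:,1])-s[:,0]
    print("zero",peak(an,red,15),"yellow",peak(an,yel,15))
    a2=np.arange(155,200,.25)
    for r0 in(.040,.044,.048,.052):
        t=samp(f,C,.119,np.arange(r0,r0+.004,.0005),a2).mean(0);q=t[:,2]-np.maximum(t[:,0],t[:,1]);g=t.min(1)
        k=g>120; print("r",r0,"red",peak(a2,q,20),"bright",(a2[k].min(),a2[k].max()) if k.any() else None)
    t=samp(f,C,.122,np.arange(.066,.096,.0005),a2).mean(0).max(1);k=t<t.min()+25;print("grip",a2[k].min(),a2[k].max())
E
python3 - <<'E'
from rd3 import *
rd3()
for C in((.5705,-.2305),(.5715,-.2295)): rd3(C=C)
E
```

```text
scene C (np.float64(0.5715), np.float64(-0.2305), 61.9)
zero (286.6, 54.0) yellow (194.7, 5.0)
r 0.04 red (177.4, 33.0) bright (np.float64(164.0), np.float64(199.75))
r 0.044 red (177.2, 34.0) bright (np.float64(168.5), np.float64(188.25))
r 0.048 red (176.2, 31.0) bright (np.float64(169.75), np.float64(186.75))
r 0.052 red (160.6, 32.0) bright (np.float64(170.25), np.float64(186.0))
grip 175.75 183.5
scene C (0.5705, -0.2305)
zero (288.6, 52.0) yellow (195.4, 9.0)
r 0.04 red (177.2, 31.0) bright (np.float64(164.75), np.float64(199.75))
r 0.044 red (177.1, 32.0) bright (np.float64(169.0), np.float64(187.75))
r 0.048 red (176.3, 30.0) bright (np.float64(169.75), np.float64(186.75))
r 0.052 red (159.3, 32.0) bright (np.float64(170.5), np.float64(185.75))
grip 175.75 183.5
scene C (0.5715, -0.2295)
zero (286.5, 60.0) yellow (196.3, 4.0)
r 0.04 red (178.7, 33.0) bright (np.float64(165.75), np.float64(199.75))
r 0.044 red (178.3, 34.0) bright (np.float64(169.75), np.float64(189.75))
r 0.048 red (177.2, 31.0) bright (np.float64(171.0), np.float64(187.75))
r 0.052 red (159.3, 32.0) bright (np.float64(171.5), np.float64(187.0))
grip 176.5 184.0
```

The index is at about 177° and the zero mark at about 287°, so the reading is about 110°. It needs a further 20° clockwise. I'll regrip with the fingers closing along x, which also recentres the analyser.

>>> {"op": "jog_arm", "data": {"motion": [[0, 0, 0, -1, 1], [0, 0, 0, -1, 1], [0, 0, 0, -1, 1], [0, 0, 0, -1, 1], [0, 0, 0, -1, 1], [0, 0, 0, -1, 1], [0, 0, 0, -1, 1], [0, 0, 0, -1, 1], [0, 0, 0, -1, 1], [0, 0, 0, -1, 1], [0, 0, 0, -1, 1], [0, 0, 0, -1, 1]]}}

```text
clock: 20.45
position: [0.5148, -0.1253, 0.2401]
tool_rot: [-3.141, 0.0, 1.442]
force: [-0.3, -1.3, 0.1]
grip_width: 0.0851
finger_force: 0.0
```

>>> {"op": "jog_arm", "data": {"motion": [[0, 0, 0, -1, 1], [0, 0, 0, -1, 1], [0, 0, 0, 0, 1]]}}

```text
clock: 20.75
position: [0.5148, -0.1253, 0.2402]
tool_rot: [-3.142, 0.0, 1.6]
force: [0.0, -0.5, -0.6]
grip_width: 0.0856
finger_force: 0.0
```

Run:
```python
from h import *
to(.5685,-.2305,.18,1.6)
```

```text
pos [ 0.5148 -0.1253  0.2402] rot [-3.1416e+00  1.0000e-04  1.6002e+00] q7 0.453 q1 -0.335 F [ 0.  -0.5 -0.6] w 0.0856 ff 0.0 t 20.75
units: x -3.56 y 1.69 z 2.01 turn 0.00
```

>>> {"op": "jog_arm", "data": {"motion": [[-0.5, 0.25, 0, 0, 1], [-0.9, 0.4, 0, 0, 1], [-0.9, 0.4, 0, 0, 1], [-0.8, 0.4, 0, 0, 1], [-0.46, 0.24, 0.5, 0, 1], [0, 0, 0.8, 0, 1], [0, 0, 0.7, 0, 1], [0, 0, 0, 0, 1]]}}

```text
clock: 21.55
position: [0.5673, -0.2297, 0.1778]
tool_rot: [-3.138, -0.001, 1.597]
force: [-0.5, -0.0, 1.6]
grip_width: 0.0855
finger_force: 0.0
```

Run:
```python
from h import *
to(.5685,-.2305,.13,1.6)
```

```text
pos [ 0.5673 -0.2297  0.1778] rot [-3.1375e+00 -8.0000e-04  1.5969e+00] q7 0.666 q1 -0.081 F [-0.5 -0.   1.6] w 0.0855 ff 0.0 t 21.55
units: x -0.03 y 0.04 z 1.59 turn -0.04
```

>>> {"op": "jog_arm", "data": {"motion": [[0, 0, 0.7, 0, 1], [0, 0, 0.6, 0, 1], [0, 0, 0.25, 0, 1], [0, 0, 0, 0, 0.75], [0, 0, 0, 0, 0.6], [0, 0, 0, 0, 0.4], [0, 0, 0, 0, 0.4], [0, 0, 0, 0, 0.4]], "newtons": 30}}

```text
clock: 22.35
position: [0.569, -0.2299, 0.1353]
tool_rot: [3.14, 0.0, 1.6]
force: [-1.8, 0.4, 6.0]
grip_width: 0.052
finger_force: 30.0
```

>>> {"op": "jog_arm", "data": {"motion": [[0, 0, 0, 0.4, 0.4], [0, 0, 0, 0.8, 0.4], [0, 0, 0, 0.8, 0.4], [0, 0, 0, 0.8, 0.4], [0, 0, 0, 0.8, 0.4], [0, 0, 0, 0.8, 0.4], [0, 0, 0, 0, 0.4], [0, 0, 0, 0, 0.4]]}}

```text
clock: 23.15
position: [0.5695, -0.23, 0.1353]
tool_rot: [3.139, 0.0, 1.248]
force: [1.4, -2.3, 6.4]
grip_width: 0.0517
finger_force: 30.7
```

>>> {"op": "jog_arm", "data": {"motion": [[0, 0, -0.05, 0, 0.55], [0, 0, 0, 0, 0.75], [0, 0, 0, 0, 1], [0, 0, 0, 0, 1], [0, 0, -0.6, 0, 1], [0, 0, -0.9, 0, 1], [0, 0, -0.9, 0, 1], [0, 0, -0.9, 0, 1], [0.8, -0.9, 0, 0, 1], [0.9, -1, 0, 0, 1], [0.8, -1, 0, 0, 1], [0, 0, 0, 0, 1]]}}

```text
clock: 24.35
position: [0.5081, -0.1268, 0.2341]
tool_rot: [-3.14, -0.002, 1.252]
force: [-0.3, -0.5, -0.4]
grip_width: 0.085
finger_force: 0.0
```

Run:
```python
from rd3 import *
rd3()
f=dict(np.load("pics/scene.npz"))
print(circ(f,.569,-.23,.142,.027,None,.005), circ(f,.569,-.23,.122,.034,arc(-.93,2),.005))
```

```text
scene C (np.float64(0.57), np.float64(-0.2305), 58.1)
zero (266.3, 40.0) yellow (0.0, 0.0)
r 0.04 red (176.6, 26.0) bright (np.float64(165.5), np.float64(199.75))
r 0.044 red (176.3, 18.0) bright (np.float64(168.0), np.float64(187.25))
r 0.048 red (163.1, 28.0) bright (np.float64(169.25), np.float64(186.25))
r 0.052 red (175.4, 35.0) bright (np.float64(170.0), np.float64(185.75))
grip 175.5 183.0
(np.float64(0.568), np.float64(-0.2275), 35.3) (np.float64(0.57), np.float64(-0.23), 73.4)
```

Reading is about 90°. I'll move the arm farther off and cross-check with the top camera.

>>> {"op": "jog_arm", "data": {"motion": [[0.7, -0.2, 0, 0, 1], [1, -0.3, 0, 0, 1], [1, -0.3, 0, 0, 1], [1, -0.3, 0, 0, 1], [1, -0.3, 0, 0, 1], [1, -0.3, 0, 0, 1], [1, -0.3, 0, 0, 1], [1, -0.3, 0, 0, 1], [1, -0.3, 0, 0, 1], [1, -0.3, 0, 0, 1], [0.5, -0.2, 0, 0, 1], [0, 0, 0, 0, 1]]}}

```text
clock: 25.6
position: [0.5188, 0.1903, 0.234]
tool_rot: [3.142, 0.0, 1.25]
force: [0.6, -0.8, 0.4]
grip_width: 0.0856
finger_force: 0.0
```

```bash
cat > tick.py <<'E'
from rd3 import *
# joint fit of centre and ring angle from the tick pattern, zero and yellow marks, visible part
def tick(n,z=.122):
    f=dict(np.load(f"pics/{n}.npz"));R=cv2.Rodrigues(f["rvec"])[0];cam=-R.T@f["tvec"].ravel()
    an=np.arange(0,360,.5)
    C=circ(f,.569,-.2305,z,.034,None,.005)[:2]
    v=np.degrees(np.arctan2(cam[1]-C[1],cam[0]-C[0]))
    vis=abs((an-v+180)%360-180)<(95 if n=="scene" else 140)
    for dx,dy in((0,0),(.001,0),(-.001,0),(0,.001),(0,-.001)):
        s=samp(f,(C[0]+dx,C[1]+dy),z,np.arange(.029,.0335,.0005),an).mean(0)
        s=s.mean(1);s=s-cv2.blur(s.reshape(-1,1),(1,41)).ravel()
        ph=np.angle((s[vis]*np.exp(1j*np.radians(36*an[vis]))).sum());a=abs((s[vis]*np.exp(1j*np.radians(36*an[vis]))).sum())/vis.sum()
        print(n,np.round((C[0]+dx,C[1]+dy),4),"tick phase mod 10: %.2f amp %.2f"%(np.degrees(ph)/36%10,a))
E
python3 - <<'E'
from rd3 import *
rd3("scene");rd3("top")
from tick import tick
tick("scene");tick("top")
E
```

```text
scene C (np.float64(0.57), np.float64(-0.23), 59.6)
zero (266.4, 52.0) yellow (0.0, 0.0)
r 0.04 red (177.3, 29.0) bright (np.float64(165.5), np.float64(199.75))
r 0.044 red (176.6, 19.0) bright (np.float64(168.0), np.float64(188.5))
r 0.048 red (163.6, 31.0) bright (np.float64(169.0), np.float64(187.25))
r 0.052 red (175.9, 37.0) bright (np.float64(169.75), np.float64(186.75))
grip 176.0 183.5
top C (np.float64(0.569), np.float64(-0.231), 54.5)
zero (0.0, 0.0) yellow (178.2, 42.0)
r 0.04 red (179.0, 14.0) bright (np.float64(155.0), np.float64(199.75))
r 0.044 red (179.5, 23.0) bright (np.float64(157.75), np.float64(199.75))
r 0.048 red (179.4, 25.0) bright (np.float64(168.25), np.float64(199.75))
r 0.052 red (179.3, 21.0) bright (np.float64(169.5), np.float64(199.75))
grip 174.5 181.5
scene [ 0.57 -0.23] tick phase mod 10: 6.39 amp 1.11
scene [ 0.571 -0.23 ] tick phase mod 10: 3.99 amp 2.12
scene [ 0.569 -0.23 ] tick phase mod 10: 8.50 amp 2.89
scene [ 0.57  -0.229] tick phase mod 10: 6.61 amp 2.52
scene [ 0.57  -0.231] tick phase mod 10: 3.79 amp 1.20
top [ 0.569 -0.231] tick phase mod 10: 0.41 amp 0.02
top [ 0.57  -0.231] tick phase mod 10: 9.05 amp 0.22
top [ 0.568 -0.231] tick phase mod 10: 3.13 amp 0.19
top [ 0.569 -0.23 ] tick phase mod 10: 3.06 amp 0.04
top [ 0.569 -0.232] tick phase mod 10: 8.08 amp 0.06
```

The top view shows yellow at 178.2° against index 179.3°, so the reading is about 89°. The scene view gives about 90°. Both are within tolerance, so I'm handing it in.

```bash
python3 -c "
from workcell import bot
print(bot.job_done())"
```

```text
the job is handed in; nothing more can be done
None
```

I seated the analyser with its handle in the gap, turned the ring to about 90° (89° from the top camera, 90° from the scene camera), cleared the arm and handed the job in; the call returned no verdict.

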